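# Move a firing tray to the cooling rack with a spatula

## Task

Slide the spatula under the round firing tray, lift the tray off its stand and set it down gently, level and centred, on the empty steel cooling rack; then draw the spatula out and lay it back flat on the bench. Move the round tray with the spatula only, never with the fingers, keep it level, and leave the square tray where it is.

Things in the scene. Friction and masses are not known exactly. Their poses are not given: they have to be found in the camera images.
- round_tray: Round off-white tray, disc 90 mm wide, 8 mm thick, 90 g; three fixed crowns, tops 22 mm above its underside. Origin: centre of underside, z up. On a fixed grey stand with two 90 mm rails, 58 mm apart inside, 10 mm wide, tops at 30 mm, base plate 6 mm: a slot 6 to 30 mm above the bench, open at both ends, runs under the tray. At the start the tray's x lies along the rails, away from the robot.
- spatula: Cranked spatula on the bench, 120 g. Origin: under the grip, level with the blade's underside; x to the tip, z up. Steel blade 42 mm wide, 3 thick, x = 55 to 140 mm. Black handle bar 16 wide, 18 high, x = -70 to 30, mid-height z = 30: grip at x = 0 across its width. Rods slope from it to the blade at x = 58. Rests on blade and a heel (x = -60, 24 wide). Best tray centre: x = 107.
- rack: Empty steel cooling rack, fixed: two level round bars along its x, 90 mm long, 10 mm thick, 58 mm apart inside, tops 30 mm above the bench; cross bars below 8 mm, so a slot 8 to 30 mm high, open at both ends, runs between the bars. Origin: at bench level under its middle; x along the bars, away from the robot. A tray set on it has its underside at 30 mm.
- square_tray: Bystander, leave alone: square off-white tray 84 x 84 x 8 mm with three crowns, on a second grey stand like the first. Origin: centre of its underside.

How it is judged (in metres and radians):
On the way, in this order (a step that is already met when the one before it is completed fails the run):
1. the round tray is lifted clear of its stand on the spatula (its underside more than 45 mm above the bench), level within 20 degrees (height (world z) of round_tray above 0.045 m and contact force between spatula and round_tray above 0.2 N and angle between round_tray's own z axis and vertical below 0.35 rad), for 0.2 s.
2. still borne by the spatula, the tray is brought down over the rack: within 30 mm of its middle, underside less than 50 mm above the bench (horizontal distance between round_tray and rack below 0.03 m and height (world z) of round_tray below 0.05 m and contact force between spatula and round_tray above 0.1 N), for 0.04 s.
At the end, for the whole second after the job is handed in: The round tray lies on the bars of the cooling rack, its centre within 18 mm of the rack's middle, level within 6 degrees and at rest, free of the spatula; the spatula lies the right way up flat on the bench (within 12 mm and 8 degrees), at rest; the square tray is within 20 mm of where it was (horizontal distance between round_tray and rack below 0.018 m and z of round_tray in the frame of rack between 0.026 and 0.034 m and angle between round_tray's own z axis and vertical below 0.1 rad and contact force between round_tray and rack above 0.2 N and contact force between spatula and round_tray below 0.05 N and linear speed of each of round_tray, spatula below 0.02 m/s and height (world z) of spatula below 0.012 m and angle between spatula's own z axis and vertical below 0.15 rad and distance of square_tray from where it was at the start of the episode below 0.02 m); the robot touches nothing.
It fails at once if the fingers touch the round tray (contact force between the fingers and round_tray above 0.5 N).
It fails at once if the round tray is tipped by more than 35 degrees (angle between round_tray's own z axis and vertical above 0.61 rad).
It fails at once if the round tray is set down or knocked hard (more than 25 N) (contact force between round_tray and rack above 25 N or contact force between round_tray and spatula above 25 N).
It fails at once if the square tray is moved by more than 20 mm (distance of square_tray from where it was at the start of the episode above 0.02 m).
It also fails if it takes over 64 s, if anything falls off the work surface, if the arm or the gripper's body presses on something with over 40 N, if the wrist force passes 120 N, or if a joint passes its speed limit or range.

## Robot

A 6-joint arm with a two-finger parallel gripper is mounted at the origin on the work surface. World frame = base frame: x ahead of the robot, y to its left, z up, the work surface at z = 0. Lengths are in mm, angles in rad, forces in N, time in s.
With the tool pointing down it reaches from about 350 to 975 mm from the base axis. Payload 7.1 kg.
Tool frame: the origin (TCP) lies between the finger pads; the fingertips stand 8 mm ahead of it and the grasp point (between the pads) lies 11 mm behind it; x points along the fingers, y is the direction in which the jaws open and shut, and the axes are right-handed (so a half turn about x gives the same grasp; the last joint's range is limited). The gripper opens to 88 mm and grips with 3 to 60 N. Pads are 20 mm wide; open, the fingers measure 115 mm over their backs; the gripper's body (75 mm by 178 mm) begins 61 mm behind the grasp point.
Start: joints at [1.161, 0.423, 1.63, -0, 1.089, -0.019], TCP at [238.048, 577.874, 230.675] pointing down, gripper open.
Joint ranges: [-3, 3], [-0.9, 2.11], [0.09, 2.58], [-1.31, 4.45], [0.11, 2.69], [-2.54, 2.54]. Speed limits (rad/s): [2.39, 2.39, 3.01, 3.14, 3.14, 3.14].

## Interface

Orientations are given as a rotation vector (axis times angle).
In Python, from workcell import ctrl gives the robot as it stands.
- The arm moves only by the tool apply_moves, never from a script. Its argument "increments" is a list of rows, each an object with "gripper": the opening in per cent of the stroke, from 0 (shut) to 100 (fully open); "delta_pos": the shift along the tool's x, y, z in cm, a list of three; "dr": the turn, a rotation vector about the tool's x, y, z in rad, a list of three. In form: [{"gripper": gripper, "delta_pos": [dx, dy, dz], "dr": [ax, ay, az]}, ...]. A call has exactly 5 rows; each row shifts and turns the commanded pose from where the row before left it, along the tool's axes as they then stand; what a row does not reach is not made up. A row lasts 1/12 s, in which the tool goes at most 41.7 mm and 7.16 degrees, less where a joint would pass 70% of its speed; a pose out of reach is approached as far as the arm can. A call with a gripper value outside its range is refused whole. The fingers move at their own pace and stop on an object; the grip force is fixed at half the most. Time passes only in rows, so rows that do not move let the fingers close, or fill a call up. It gives the time, the measured TCP pose, the force and the opening at its end, in the units of the state.
- ctrl.get_obs(): the state, without advancing time (a new reading comes with each control period).
- ctrl.get_image(name): name is "side" or "top"; returns a dict with "img" (400x640x3 uint8, red, green, blue), "range_z" (400x640 float32, mm along the optical axis (not along the pixel's ray), 0 where there is no reading), "mtx" (3x3 intrinsics, pixels), "rvec" (rotation vector, rad) and "tvec" (3), from world to camera coordinates, as OpenCV has them. Camera axes: x right, y down, z forward; pixel columns grow to the right and rows downward; lengths in mm; the calibration is good to about 2 mm. A picture is of the moment at which its call begins.
- ctrl.close_job(): hands the job in, once; it reports no verdict.
The state is a dict: "t": time; "qpos": joint angles; "qvel": joint speeds; "joint_torque": joint torques, N m; "ee_pos": TCP position; "orientation": TCP orientation; "ft_force": force on the tool from outside, world axes, zero at the start; "moment": the same for the moment, N m; "width": finger opening in mm.
Only numpy, scipy, OpenCV 4.12 (cv2) and the standard library are available. Lean on these libraries where they do the work, as an engineer would, in place of code of your own. Each camera call takes 0.05 s, during which the arm holds its last target. There are 200 camera calls.

## Working session

There is one attempt and no reset: what is moved stays moved. The work goes in short steps, Python scripts to look and compute and a tool call to move; the robot and the scene stay as the last step left them, time stands still between calls to the robot, and variables do not carry over. Pictures are saved under pics/ and viewed, about 8 in all and at most 12, crops included, and the job is handed in when it is done.

Besides the shell and the picture viewer there is one more tool, called after "Request:" as name(argument=value, ...), one argument or row to a line, values as JSON. apply_moves: Moves the arm, as the interface text tells. Its arguments: {"type":"object","properties":{"increments":{"type":"array","items":{"type":"object","properties":{"gripper":{"type":"number"},"delta_pos":{"type":"array","items":{"type":"number"}},"dr":{"type":"array","items":{"type":"number"}}}}}},"required":["increments"]}

```bash
ls; mkdir -p pics; cat > h.py <<'E'
import numpy as np, cv2
from workcell import ctrl
from scipy.spatial.transform import Rotation as R
def cam(n):
    d=ctrl.get_image(n); return d
def world(d):
    z=d['range_z'].astype(float); K=d['mtx']; v,u=np.mgrid[:z.shape[0],:z.shape[1]]
    P=np.stack([(u-K[0,2])/K[0,0]*z,(v-K[1,2])/K[1,1]*z,z],-1)
    Rm=cv2.Rodrigues(np.array(d['rvec'],float))[0]
    W=(P-np.array(d['tvec'],float).ravel())@Rm
    W[z==0]=np.nan
    return W
E
python3 - <<'E'
from h import *
print(ctrl.get_obs())
for n in('top','side'):
    d=cam(n); cv2.imwrite(f'pics/{n}0.png',d['img'][:,:,::-1]); np.savez(f'{n}0.npz',**{k:np.array(v) for k,v in d.items()})
    Rm=cv2.Rodrigues(np.array(d['rvec'],float))[0]; print(n,d['mtx'],(-Rm.T@np.array(d['tvec']).ravel()),Rm)
E
```

```text
pics
{'t': 0.0, 'qpos': array([ 1.16098092e+00,  4.23834525e-01,  1.63068399e+00, -3.60808775e-07,
        1.08860316e+00, -1.89950768e-02]), 'qvel': array([ 0.00068824,  0.00085464,  0.00034976, -0.00165265,  0.00085133,
       -0.00162449]), 'joint_torque': array([ 7.98528963e-04, -5.44643354e+01, -2.73659420e+01,  6.44105324e-02,
        2.29882932e-02, -1.49549810e-04]), 'ee_pos': array([237.84849889, 577.38478663, 229.90799436]), 'orientation': array([ 0.30542979,  1.54929044, -0.30778908]), 'ft_force': array([ 0.06392984, -0.29275787,  0.13171248]), 'moment': array([-0.02943031, -0.00365961,  0.01157475]), 'width': 87.74216811392851}
top [[415.11335991   0.         318.09147607]
 [  0.         415.11335991 197.90074119]
 [  0.           0.           1.        ]] [402.25186287   4.28549207 986.90629814] [[-0.03617099 -0.99933688  0.00417887]
 [-0.97890913  0.03458964 -0.20134663]
 [ 0.20106857 -0.01137364 -0.97951114]]
side [[396.14142617   0.         325.78155103]
 [  0.         396.14142617 200.73103552]
 [  0.           0.           1.        ]] [163.59155727 415.74087249 503.73684495] [[-0.7182422  -0.69575083 -0.00767663]
 [-0.3962083   0.41803611 -0.81747464]
 [ 0.57196777 -0.58410324 -0.57591343]]
```

View pics/top0.png

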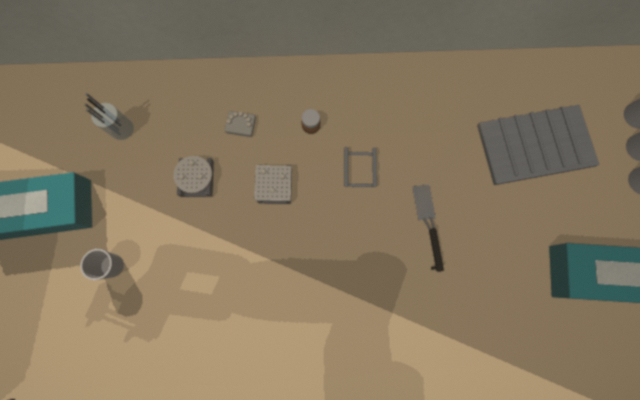

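View pics/side0.png

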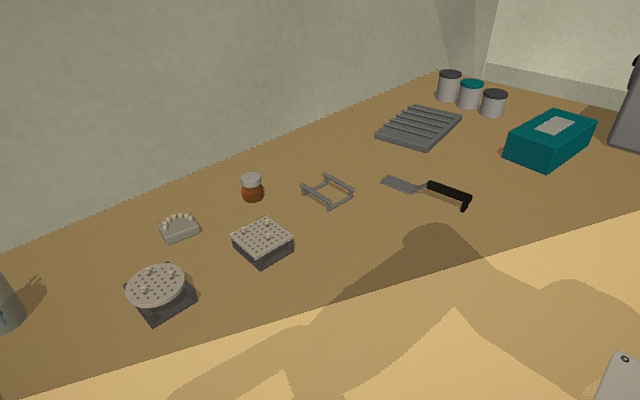

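The top view shows the round tray at (193,175), the square tray at (273,184), the rack at (360,167), and the spatula with its blade at (425,200) and handle at (436,250). The side view shows the same objects: round tray (157,287), square tray (262,240), rack (328,191) and spatula (425,190). The tip points away from the robot.

```bash
cat >> h.py <<'E'
REG={'top':dict(tray=(165,145,225,208),rack=(335,138,387,195),spat=(405,178,455,280)),
     'side':dict(tray=(110,250,205,330),rack=(290,165,365,220),spat=(370,165,485,220))}
def crop(n,d,k):
    x0,y0,x1,y1=REG[n][k]; return world(d)[y0:y1,x0:x1].reshape(-1,3), d['img'][y0:y1,x0:x1].reshape(-1,3).astype(int)
def rect(P): 
    r=cv2.minAreaRect(P[:,:2].astype(np.float32)); return np.round(r[0],1),np.round(r[1],1),round(r[2],1)
E
python3 - <<'E'
from h import *
for n in('top','side'):
    d=dict(np.load(f'{n}0.npz'))
    for k in('tray','rack','spat'):
        P,C=crop(n,d,k); z=P[:,2]; print(n,k,'z pct',np.round(np.nanpercentile(z,[1,10,30,50,70,90,97,99]),1), 'nan',np.isnan(z).sum())
        br=C.max(1); sat=C.max(1)-C.min(1)
        if k=='tray':
            m=(z>33)&(z<44)&(sat<60)&(br>100); Q=P[m]; c,r=cv2.minEnclosingCircle(Q[:,:2].astype(np.float32)); print(' tray z',np.median(Q[:,2]),'c',c,'r',r,len(Q),'ctr mean',Q.mean(0))
            m=(z>3)&(z<32); print(' stand',rect(P[m]),m.sum())
        if k=='rack':
            for lo,hi in((12,40),(22,40)):
                Q=P[(z>lo)&(z<hi)]; print(' rack',lo,rect(Q),len(Q),np.round(np.percentile(Q[:,2],[50,90]),1))
        if k=='spat':
            Q=P[(z>28)&(z<55)&(br<70)]; print(' handle',rect(Q),len(Q),np.round(np.percentile(Q[:,2],[10,50,90]),1),Q.mean(0))
            m=(sat<40)&(z<15)&(br>70); Q=P[m]; print(' blade',rect(Q),len(Q),np.median(Q[:,2]),Q.mean(0))
E
```

```text
top tray z pct [-3.2 -1.1  0.6  2.3 32.6 39.6 41.2 49.8] nan 15
 tray z 38.678455376574014 c (670.529296875, 287.7439270019531) r 48.79364013671875 1046 ctr mean [665.83304788 287.22872597  38.66124156]
 stand (array([670.4, 293.4]), array([160.6, 146.6]), 0.4) 565
top rack z pct [-3.  -0.9  0.5  1.5  2.9 27.2 31.2 32.7] nan 12
 rack 12 (array([ 672.9, -110.4]), array([76.4, 98.7]), 86.2) 329 [29.9 32.6]
 rack 22 (array([ 672.9, -110.4]), array([76.4, 98.7]), 86.2) 326 [29.9 32.6]
top spat z pct [-2.8 -0.9  0.5  1.6  2.9  6.1 39.5 41. ] nan 19
 handle (array([ 469.1, -271.6]), array([96.4, 15. ]), 5.5) 291 [34.5 39.3 41.5] [ 467.89858946 -270.61542329   38.67102031]
 blade (array([ 524.5, -259.1]), array([ 91.8, 212.4]), 84.9) 851 3.5061462194069795 [ 564.92754345 -263.78834756    3.39748054]
side tray z pct [-0.8  0.4  1.2  2.1 24.4 39.4 40.5 50.5] nan 28
 tray z 39.06652794091031 c (665.8770141601562, 292.4251708984375) r 45.969757080078125 1829 ctr mean [660.81407911 294.4977903   38.88667907]
 stand (array([703.5, 285.2]), array([166.4, 205.8]), 57.5) 1112
side rack z pct [-0.5  0.4  1.1  1.7  2.2  9.6 30.3 31.5] nan 14
 rack 12 (array([ 671.6, -105.6]), array([78.1, 98.9]), 86.9) 380 [28.9 31.5]
 rack 22 (array([ 671.6, -105.6]), array([78.1, 98.9]), 86.9) 332 [29.6 31.6]
side spat z pct [-0.7  0.3  1.   1.5  2.2  5.1 38.  40.3] nan 25
 handle (array([ 466.9, -267.1]), array([97.7, 16.3]), 4.7) 371 [30.  37.7 40.6] [ 464.42643503 -264.24412024   36.34754984]
 blade (array([ 527.7, -269.5]), array([203.4,  53.7]), 10.5) 391 4.345556893143041 [ 580.46574884 -256.11965258    4.48171915]
```

```bash
cat >> h.py <<'E'
def raypl(d,uv,h):
    K=d['mtx'];Rm=cv2.Rodrigues(np.array(d['rvec'],float))[0];t=np.array(d['tvec'],float).ravel()
    uv=np.atleast_2d(np.asarray(uv,float)); r=np.c_[(uv[:,0]-K[0,2])/K[0,0],(uv[:,1]-K[1,2])/K[1,1],np.ones(len(uv))]@Rm
    o=-Rm.T@t; return o+r*((h-o[2])/r[:,2])[:,None]
def grey(d): 
    c=d['img'].astype(float); return (c[...,0]-c[...,2])/(c.max(2)+1)
def box(a,n,k):
    x0,y0,x1,y1=REG[n][k]; m=np.zeros(a.shape,np.uint8); m[y0:y1,x0:x1]=a[y0:y1,x0:x1]; return m
def big(m):
    c=max(cv2.findContours(m,cv2.RETR_EXTERNAL,cv2.CHAIN_APPROX_NONE)[0],key=cv2.contourArea); return c[:,0,:]
E
python3 - <<'E'
from h import *
vis=[]
for n in('top','side'):
    d=dict(np.load(f'{n}0.npz')); g=grey(d); br=d['img'].max(2); W=world(d)
    print(n,'bench z near', [round(float(np.nanmedian(W[(np.hypot(W[...,0]-x,W[...,1]-y)<90)&(g>.35)][:,2])),2) for x,y in((667,290),(672,-108),(520,-265))])
    m=box(((g<.3)).astype(np.uint8),n,'tray'); mt=box(((g<.3)&(br>115)&(W[...,2]>25)).astype(np.uint8),n,'tray')
    c=big(mt); P=raypl(d,c,38); e=cv2.fitEllipse(P[:,:2].astype(np.float32)); print(' tray',np.round(e[0],1),np.round(e[1],1))
    # stand: points at low height, side walls
    c2=big(m); P2=raypl(d,c2,6); print(' stand outline',rect(P2))
    im=d['img'][:,:,::-1].copy(); cv2.drawContours(im,[c[:,None]],-1,(0,0,255),1); cv2.drawContours(im,[c2[:,None]],-1,(255,0,0),1)
    P,C=crop(n,d,'rack'); Q=P[(P[:,2]>20)&(P[:,2]<40)]; 
    yc=np.median(Q[:,1]); a=-.065
    for it in range(3):
        ax=np.array([np.cos(a),np.sin(a)]); nr=np.array([-ax[1],ax[0]]); s=Q[:,:2]@nr; mid=(np.percentile(s,2)+np.percentile(s,98))/2
        fs=[]
        for q in (Q[(s>mid)],Q[(s<mid)]):
            q=q[abs(q[:,:2]@nr-np.median(q[:,:2]@nr))<8]
            v=cv2.fitLine(q[:,:2].astype(np.float32),cv2.DIST_HUBER,0,.01,.01).ravel(); fs.append((np.arctan(v[1]/v[0]),np.percentile(q[:,:2]@ax,[2,98]),np.median(q[:,:2]@nr)))
        a=np.mean([f[0] for f in fs])
    al=np.mean([f[1] for f in fs]); la=np.mean([f[2] for f in fs]); print(' rack yaw',[round(np.degrees(f[0]),1) for f in fs],'ctr',np.round(al*ax+la*nr,1),'sep',fs[0][2]-fs[1][2],[np.round(f[1],0) for f in fs])
    ms=box(((g<.3)|(br<60)).astype(np.uint8),n,'spat'); mb=box(((g<.3)&(br>75)&(W[...,2]<14)).astype(np.uint8),n,'spat'); cb=big(mb); print(' blade',rect(raypl(d,cb,3)))
    mh=box(((br<60)&(W[...,2]>24)).astype(np.uint8),n,'spat'); ch=big(mh); print(' handle',rect(raypl(d,ch,39)))
    for q in (cb,ch): cv2.drawContours(im,[q[:,None]],-1,(0,255,0),1)
    vis.append(im)
a=cv2.resize(vis[0][130:290,160:460],(800,427),interpolation=0); b=cv2.resize(vis[1][160:335,105:490],(380,173),interpolation=0)
cv2.imwrite('pics/m1.png',np.vstack([a,np.hstack([b,b*0,b[:,:40]*0])]))
E
```

```text
top bench z near [nan, nan, nan]
 tray [666.6 288.1] [85.7 88.3]
 stand outline (array([669.3, 296.1]), array([101.6, 106.1]), 88.7)
 rack yaw [np.float32(-3.3), np.float32(-2.3)] ctr [ 673.1 -110.4] sep 67.98685337156047 [array([631., 724.]), array([632., 724.])]
 blade (array([ 574.6, -262.3]), array([110.9,  46.2]), 5.2)
 handle (array([ 468.1, -270.2]), array([94. , 15.6]), 3.7)
side bench z near [1.12, 1.44, 1.37]
 tray [663.9 292.7] [87.3 94.5]
 stand outline (array([681.3, 283.9]), array([ 95.2, 135. ]), 88.7)
 rack yaw [np.float32(-2.3), np.float32(-3.0)] ctr [ 670.9 -103.3] sep 67.85638928357028 [array([629., 721.]), array([629., 721.])]
 blade (array([ 583.6, -258.3]), array([88.6, 44.7]), 5.3)
 handle (array([ 463.7, -257.6]), array([101.8,  34.1]), 4.6)
  return np.nanmean(a, axis, out=out, keepdims=keepdims)
```

View pics/m1.png

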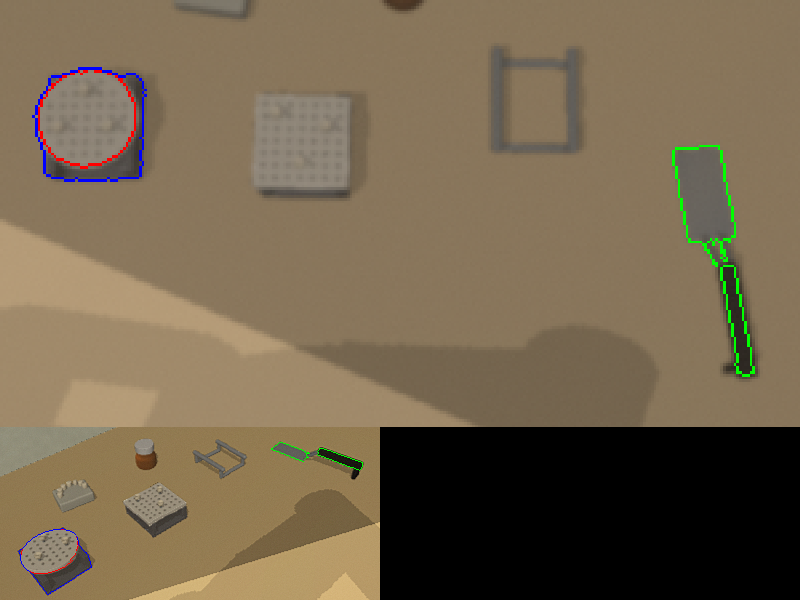

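Masks fit well: tray disc is red, stand outline is blue, and blade and handle are green. Next I need the stand's yaw and the tool axes.

```bash
python3 - <<'E'
from h import *
d=dict(np.load('top0.npz')); g=grey(d); c=big(box((g<.3).astype(np.uint8),'top','tray'))
def yaw(p,h,per=0):
    P=raypl(d,p,h); v=cv2.fitLine(P[:,:2].astype(np.float32),cv2.DIST_HUBER,0,.01,.01).ravel(); a=np.degrees(np.arctan2(v[1],v[0])); return round((a-per+90)%180-90,1),P[:,:2].mean(0).round(1),len(p)
print('right edge',yaw(c[(c[:,0]>209)&(c[:,1]>166)&(c[:,1]<192)],30))
print('front edge',yaw(c[(c[:,1]>193)&(c[:,0]>180)&(c[:,0]<210)],6,90))
print('left edge',yaw(c[(c[:,0]<180)&(c[:,1]>184)&(c[:,1]<195)],6))
s=dict(np.load('side0.npz')); d=s; c=big(box((grey(d)<.3).astype(np.uint8),'side','tray'))
hull=cv2.approxPolyDP(c[:,None],4,True)[:,0]; print(hull.tolist()); print(raypl(d,hull,0)[:,:2].round(1).tolist())
o=ctrl.get_obs(); M=R.from_rotvec(o['orientation']).as_matrix(); print(M.round(3))
E
```

```text
right edge (np.float32(0.8), array([653.3, 241.2]), 25)
front edge (np.float32(-0.2), array([617.2, 289.4]), 29)
left edge (np.float32(4.5), array([636.5, 335.9]), 10)
[[168, 262], [143, 268], [123, 285], [128, 300], [152, 328], [197, 301], [183, 271]]
[[737.5, 241.2], [755.8, 279.7], [741.3, 321.8], [702.6, 330.2], [621.8, 328.5], [618.8, 253.0], [697.1, 233.9]]
[[-0.001  0.381  0.925]
 [-0.001  0.925 -0.381]
 [-1.    -0.001 -0.   ]]
```

Request:
apply_moves(
  increments=[
    {"gripper": 100,"delta_pos": [0,0,0],"dr": [-0.0946,0,0]},
    {"gripper": 100,"delta_pos": [0,0,0],"dr": [-0.0946,0,0]},
    {"gripper": 100,"delta_pos": [0,0,0],"dr": [-0.0946,0,0]},
    {"gripper": 100,"delta_pos": [0,0,0],"dr": [-0.0946,0,0]},
    {"gripper": 100,"delta_pos": [0,0,0],"dr": [-0.0946,0,0]},
  ],
)

```text
t: 0.52
ee_pos: [237.9, 577.6, 230.2]
orientation: [-0.069, 1.57, 0.068]
ft_force: [0.4, -0.5, 1.1]
width: 87.6
```

Request:
apply_moves(
  increments=[
    {"gripper": 100,"delta_pos": [0,-3.06,2.18],"dr": [0,0,0]},
    {"gripper": 100,"delta_pos": [0,-3.06,2.18],"dr": [0,0,0]},
    {"gripper": 100,"delta_pos": [0,-3.06,2.18],"dr": [0,0,0]},
    {"gripper": 100,"delta_pos": [0,-3.06,2.18],"dr": [0,0,0]},
    {"gripper": 100,"delta_pos": [0,-3.06,2.18],"dr": [0,0,0]},
  ],
)

```text
t: 0.93
ee_pos: [359.8, 432.8, 230.4]
orientation: [-0.065, 1.57, 0.065]
ft_force: [-0.3, -0.1, -0.2]
width: 87.7
```

Request:
apply_moves(
  increments=[
    {"gripper": 100,"delta_pos": [0,-3.06,2.18],"dr": [0,0,0]},
    {"gripper": 100,"delta_pos": [0,-3.06,2.18],"dr": [0,0,0]},
    {"gripper": 100,"delta_pos": [0,-3.06,2.18],"dr": [0,0,0]},
    {"gripper": 100,"delta_pos": [0,-3.06,2.18],"dr": [0,0,0]},
    {"gripper": 100,"delta_pos": [0,-3.06,2.18],"dr": [0,0,0]},
  ],
)

```text
t: 1.35
ee_pos: [481.2, 289.1, 230.5]
orientation: [-0.065, 1.57, 0.064]
ft_force: [0.7, 1.3, -0.3]
width: 87.8
```

Request:
apply_moves(
  increments=[
    {"gripper": 100,"delta_pos": [0,-3.71,-0.255],"dr": [0,0,0]},
    {"gripper": 100,"delta_pos": [0,-3.71,-0.255],"dr": [0,0,0]},
    {"gripper": 100,"delta_pos": [0,-3.71,-0.255],"dr": [0,0,0]},
    {"gripper": 100,"delta_pos": [0,-3.71,-0.255],"dr": [0,0,0]},
    {"gripper": 100,"delta_pos": [0,-3.71,-0.255],"dr": [0,0,0]},
  ],
)

```text
t: 1.77
ee_pos: [482.4, 103.1, 230.4]
orientation: [-0.065, 1.57, 0.065]
ft_force: [0.5, -0.3, -0.4]
width: 88.3
```

Request:
apply_moves(
  increments=[
    {"gripper": 100,"delta_pos": [0,-3.71,-0.255],"dr": [0,0,0]},
    {"gripper": 100,"delta_pos": [0,-3.71,-0.255],"dr": [0,0,0]},
    {"gripper": 100,"delta_pos": [0,-3.71,-0.255],"dr": [0,0,0]},
    {"gripper": 100,"delta_pos": [0,-3.71,-0.255],"dr": [0,0,0]},
    {"gripper": 100,"delta_pos": [0,-3.71,-0.255],"dr": [0,0,0]},
  ],
)

```text
t: 2.18
ee_pos: [485.0, -82.8, 230.6]
orientation: [-0.064, 1.57, 0.065]
ft_force: [1.0, -0.1, -0.1]
width: 88.0
```

Request:
apply_moves(
  increments=[
    {"gripper": 100,"delta_pos": [0,-3.71,-0.255],"dr": [0,0,0]},
    {"gripper": 100,"delta_pos": [0,-3.71,-0.255],"dr": [0,0,0]},
    {"gripper": 100,"delta_pos": [0,-3.71,-0.255],"dr": [0,0,0]},
    {"gripper": 100,"delta_pos": [0,-3.71,-0.255],"dr": [0,0,0]},
    {"gripper": 100,"delta_pos": [0,-3.71,-0.255],"dr": [0,0,0]},
  ],
)

```text
t: 2.6
ee_pos: [487.4, -268.8, 230.4]
orientation: [-0.064, 1.57, 0.065]
ft_force: [0.8, 0.2, -0.9]
width: 87.8
```

```bash
cat >> h.py <<'E'
def st():
    o=ctrl.get_obs(); M=R.from_rotvec(o['orientation']).as_matrix(); z=M[:,2]
    print('t',round(o['t'],2),'tcp',o['ee_pos'].round(1),'yaw',round(np.degrees(np.arctan2(z[1],z[0])),2),'tilt z/y',np.degrees(M[2,[2,1]]).round(2),'F',o['ft_force'].round(1),'w',round(o['width'],1),'q',o['qpos'].round(2)); return o,M
E
python3 -c "
from h import *
st()"
```

```text
t 2.6 tcp [ 487.4 -268.8  230.4] yaw 4.7 tilt z/y [-0.02  0.02] F [ 0.8  0.2 -0.9] w 87.8 q [-0.53  0.32  1.78  0.    1.04 -2.18]
```

Request:
apply_moves(
  increments=[
    {"gripper": 100,"delta_pos": [3.7,0,0],"dr": [0,0,0]},
    {"gripper": 100,"delta_pos": [3.7,0,0],"dr": [0,0,0]},
    {"gripper": 100,"delta_pos": [3.7,0,0],"dr": [0,0,0]},
    {"gripper": 100,"delta_pos": [3.7,0,0],"dr": [0,0,0]},
    {"gripper": 60,"delta_pos": [3.0,0,0],"dr": [0,0,0]},
  ],
)

```text
t: 3.02
ee_pos: [486.8, -266.5, 50.1]
orientation: [-0.063, 1.572, 0.065]
ft_force: [-0.9, -0.5, -0.3]
width: 84.0
```

Request:
apply_moves(
  increments=[
    {"gripper": 45,"delta_pos": [2.0,0,0],"dr": [0,0,0]},
    {"gripper": 35,"delta_pos": [1.2,0,0],"dr": [0,0,0]},
    {"gripper": 30,"delta_pos": [0,0,0],"dr": [0,0,0]},
    {"gripper": 25,"delta_pos": [0,0,0],"dr": [0,0,0]},
    {"gripper": 20,"delta_pos": [0,0,0],"dr": [0,0,0]},
  ],
)

```text
t: 3.43
ee_pos: [488.9, -267.4, 21.9]
orientation: [-0.065, 1.568, 0.064]
ft_force: [-0.8, -0.4, -0.4]
width: 51.2
```

Request:
apply_moves(
  increments=[
    {"gripper": 15,"delta_pos": [0,0,0],"dr": [0,0,0]},
    {"gripper": 10,"delta_pos": [0,0,0],"dr": [0,0,0]},
    {"gripper": 5,"delta_pos": [0,0,0],"dr": [0,0,0]},
    {"gripper": 0,"delta_pos": [0,0,0],"dr": [0,0,0]},
    {"gripper": 0,"delta_pos": [0,0,0],"dr": [0,0,0]},
  ],
)

```text
t: 3.85
ee_pos: [488.3, -267.2, 21.2]
orientation: [-0.065, 1.569, 0.064]
ft_force: [0.0, -1.1, 1.0]
width: 18.1
```

```bash
python3 - <<'E'
from h import *
st()
for n in('top','side'):
    d=cam(n); cv2.imwrite(f'pics/{n}1.png',d['img'][:,:,::-1]); np.savez(f'{n}1.npz',**{k:np.array(v) for k,v in d.items()})
a=cv2.imread('pics/top1.png')[150:300,380:500]; b=cv2.imread('pics/side1.png')[130:250,360:500]
cv2.imwrite('pics/g1.png',np.hstack([cv2.resize(a,(360,450)),cv2.resize(b,(420,360)).copy() if 0 else cv2.copyMakeBorder(cv2.resize(b,(420,360)),0,90,0,0,0)]))
E
```

```text
t 3.85 tcp [ 488.3 -267.2   21.2] yaw 4.71 tilt z/y [ 0.05 -0.03] F [ 0.  -1.1  1. ] w 18.1 q [-0.52  0.64  1.88 -0.    0.62 -2.17]
```

View pics/g1.png

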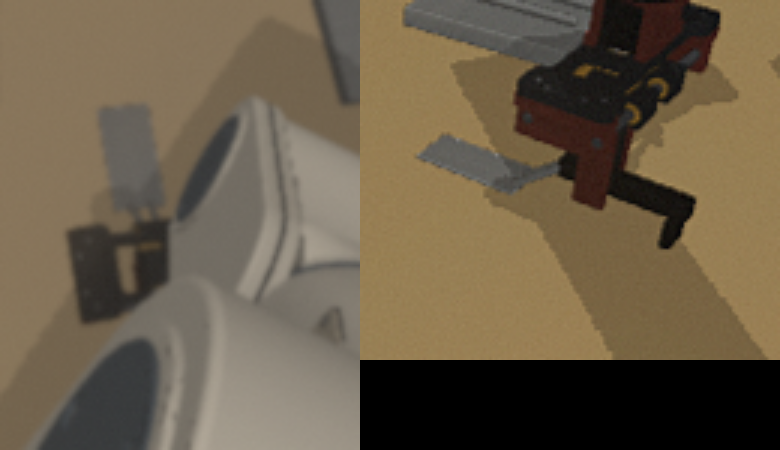

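The fingers straddle the handle at its grip point. In the side crop the blade is at (475,165) and the heel at (670,235). I'll finish closing, then lift.

Request:
apply_moves(
  increments=[
    {"gripper": 0,"delta_pos": [0,0,0],"dr": [0,0,0]},
    {"gripper": 0,"delta_pos": [0,0,0],"dr": [0,0,0]},
    {"gripper": 0,"delta_pos": [0,0,0],"dr": [0,0,0]},
    {"gripper": 0,"delta_pos": [0,0,0],"dr": [0,0,0]},
    {"gripper": 0,"delta_pos": [0,0,0],"dr": [0,0,0]},
  ],
)

```text
t: 4.37
ee_pos: [488.3, -267.2, 21.1]
orientation: [-0.065, 1.569, 0.064]
ft_force: [-1.1, 0.0, 5.9]
width: 15.9
```

Request:
apply_moves(
  increments=[
    {"gripper": 0,"delta_pos": [-1,0,0],"dr": [0,0,0]},
    {"gripper": 0,"delta_pos": [-2,0,0],"dr": [0,0,0]},
    {"gripper": 0,"delta_pos": [-3,0,0],"dr": [0,0,0]},
    {"gripper": 0,"delta_pos": [-3,0,0],"dr": [0,0,0]},
    {"gripper": 0,"delta_pos": [-2,0,0],"dr": [0,0,0]},
  ],
)

```text
t: 4.78
ee_pos: [488.4, -267.1, 133.2]
orientation: [-0.065, 1.569, 0.064]
ft_force: [0.6, -1.0, -1.5]
width: 16.1
```

```bash
cat > bl.py <<'E'
# blade pose in a view: grey contour near predicted place, cast on plane at blade top, and slope from range
from h import *
def blade(n,show=None,zo=None):
    o,M=st(); p=o['ee_pos']; zb=p[2]-20.5 if zo is None else zo   # predicted blade underside height
    d=cam(n); np.savez('last_%s.npz'%n,**{k:np.array(v) for k,v in d.items()})
    W=world(d); ax=M[:2,2]/np.linalg.norm(M[:2,2]); nr=np.array([-ax[1],ax[0]]); q=W[...,:2]-p[:2]; a=q@ax; l=q@nr
    g=grey(d); br=d['img'].max(2)
    m=(a>40)&(a<155)&(abs(l)<35)&(abs(W[...,2]-zb-3)<15)&(g<.3)
    mm=cv2.morphologyEx(m.astype(np.uint8),cv2.MORPH_OPEN,np.ones((3,3),np.uint8)); c=big(mm)
    k=np.zeros_like(mm); cv2.drawContours(k,[c[:,None]],-1,1,-1); Q=cv2.erode(k,np.ones((3,3)))>0
    A=np.c_[a[Q]-100,l[Q],np.ones(Q.sum())]; s=np.linalg.lstsq(A,W[Q][:,2],rcond=None)[0]
    P=raypl(d,c,zb+3); pa=(P[:,:2]-p[:2])@ax; pl=(P[:,:2]-p[:2])@nr; b=pa>68
    r=cv2.minAreaRect(np.c_[pa,pl][b].astype(np.float32))
    print(n,'tip a',np.percentile(pa,99).round(1),'lat mid',[round(float((pl[(abs(pa-x)<8)].max()+pl[abs(pa-x)<8].min())/2),1) for x in(85,105,125)],'z@100',s[2].round(1),'pred top',round(zb+3,1),'pitch/roll deg',np.degrees(s[:2]).round(2),Q.sum())
    return d,c
if __name__=='__main__':
    for n in('top','side'): 
        try: blade(n)
        except Exception as e: print(n,e)
E
python3 bl.py
```

```text
t 4.78 tcp [ 488.4 -267.1  133.2] yaw 4.72 tilt z/y [ 0.07 -0.04] F [ 0.6 -1.  -1.5] w 16.1 q [-0.52  0.46  1.85  0.    0.83 -2.17]
top SVD did not converge in Linear Least Squares
t 4.83 tcp [ 490.2 -268.1  136.4] yaw 4.71 tilt z/y [ 0.31 -0.21] F [ 1.5 -1.1  1.3] w 15.3 q [-0.52  0.45  1.85  0.    0.84 -2.17]
side tip a 141.0 lat mid [2.6, 2.1, 2.3] z@100 120.3 pred top 118.9 pitch/roll deg [-0.89  0.68] 261
 ** On entry to DLASCL parameter number  4 had an illegal value
 ** On entry to DLASCL parameter number  4 had an illegal value
```

Averaging the two cameras agrees with the robot frame: the side view sits +2.3 mm in y and the top view −2.2 mm. The blade is level. Now to the near side of the tray.

Request:
apply_moves(
  increments=[
    {"gripper": 0,"delta_pos": [0,0.5,0],"dr": [0.0147,0,0]},
    {"gripper": 0,"delta_pos": [0,1,-0.4],"dr": [0.0147,0,0]},
    {"gripper": 0,"delta_pos": [0,2,-0.5],"dr": [0.0147,0,0]},
    {"gripper": 0,"delta_pos": [0,3,-0.5],"dr": [0.0147,0,0]},
    {"gripper": 0,"delta_pos": [0,3.2,-0.5],"dr": [0.0147,0,0]},
  ],
)

```text
t: 5.3
ee_pos: [463.2, -169.7, 128.9]
orientation: [-0.003, 1.574, 0.005]
ft_force: [0.4, 0.8, -3.0]
width: 15.6
```

Request:
apply_moves(
  increments=[
    {"gripper": 0,"delta_pos": [0,3.2,0],"dr": [0,0,0]},
    {"gripper": 0,"delta_pos": [0,3.2,0],"dr": [0,0,0]},
    {"gripper": 0,"delta_pos": [0,3.2,0],"dr": [0,0,0]},
    {"gripper": 0,"delta_pos": [0,3.2,0],"dr": [0,0,0]},
    {"gripper": 0,"delta_pos": [0,3.2,0],"dr": [0,0,0]},
  ],
)

```text
t: 5.72
ee_pos: [461.7, -9.1, 129.1]
orientation: [-0.006, 1.574, 0.006]
ft_force: [1.3, -0.7, -1.3]
width: 15.6
```

Request:
apply_moves(
  increments=[
    {"gripper": 0,"delta_pos": [0,3.2,0],"dr": [0,0,0]},
    {"gripper": 0,"delta_pos": [0,3.2,0],"dr": [0,0,0]},
    {"gripper": 0,"delta_pos": [0,3.2,0],"dr": [0,0,0]},
    {"gripper": 0,"delta_pos": [0,3.2,0],"dr": [0,0,0]},
    {"gripper": 0,"delta_pos": [0,3.2,0],"dr": [0,0,0]},
  ],
)

```text
t: 6.13
ee_pos: [460.2, 150.5, 129.0]
orientation: [-0.007, 1.574, 0.006]
ft_force: [-0.3, -0.2, -1.6]
width: 16.0
```

Request:
apply_moves(
  increments=[
    {"gripper": 0,"delta_pos": [0,3.2,0],"dr": [0,0,0]},
    {"gripper": 0,"delta_pos": [0,3.0,0],"dr": [0,0,0]},
    {"gripper": 0,"delta_pos": [0,2.5,0],"dr": [0,0,0]},
    {"gripper": 0,"delta_pos": [0,1.5,0],"dr": [0,0,0]},
    {"gripper": 0,"delta_pos": [0,0.5,0],"dr": [0,0,0]},
  ],
)

```text
t: 6.55
ee_pos: [459.8, 257.9, 128.9]
orientation: [-0.009, 1.573, 0.007]
ft_force: [-0.2, -0.1, -1.0]
width: 16.2
```

```bash
python3 bl.py 2>&1 | grep -v DLAS
```

```text
t 6.55 tcp [459.8 257.9 128.9] yaw 0.6 tilt z/y [-0.14 -0.05] F [-0.2 -0.1 -1. ] w 16.2 q [ 0.49  0.43  1.91  0.    0.8  -1.09]
top tip a 140.4 lat mid [-2.2, -2.1, -2.8] z@100 111.3 pred top 111.4 pitch/roll deg [-0.84 -0.65] 660
t 6.6 tcp [460.  257.4 129.1] yaw 0.6 tilt z/y [-0.14 -0.06] F [ 0.1  0.6 -1.9] w 15.6 q [ 0.49  0.43  1.91  0.    0.8  -1.09]
side zero-size array to reduction operation maximum which has no identity
```

Request:
apply_moves(
  increments=[
    {"gripper": 0,"delta_pos": [1,1.0,0],"dr": [0,0,0]},
    {"gripper": 0,"delta_pos": [2.4,1.0,0],"dr": [0,0,0]},
    {"gripper": 0,"delta_pos": [2.8,1.0,0],"dr": [0,0,0]},
    {"gripper": 0,"delta_pos": [2.2,0.06,0],"dr": [0,0,0]},
    {"gripper": 0,"delta_pos": [1.0,0,0],"dr": [0,0,0]},
  ],
)

```text
t: 7.07
ee_pos: [459.2, 285.3, 33.3]
orientation: [-0.008, 1.575, 0.004]
ft_force: [-1.2, 0.1, -1.5]
width: 15.9
```

```bash
python3 bl.py 2>&1 | grep -v DLAS; python3 - <<'E'
from h import *
a=dict(np.load('last_top.npz'))['img'][130:250,150:270]; b=dict(np.load('last_side.npz'))['img'][240:360,100:260]
cv2.imwrite('pics/a1.png',np.hstack([cv2.resize(a,(340,340)),cv2.resize(b,(453,340))])[:,:,::-1])
E
```

```text
t 7.07 tcp [459.2 285.3  33.3] yaw 0.44 tilt z/y [-0.24 -0.14] F [-1.2  0.1 -1.5] w 15.9 q [ 0.53  0.61  1.91 -0.    0.63 -1.04]
top SVD did not converge in Linear Least Squares
t 7.12 tcp [458.8 284.8  32.7] yaw 0.44 tilt z/y [-0.31 -0.18] F [-0.1 -0.5 -2.9] w 15.5 q [ 0.53  0.61  1.91 -0.    0.63 -1.04]
side zero-size array to reduction operation maximum which has no identity
```

View pics/a1.png

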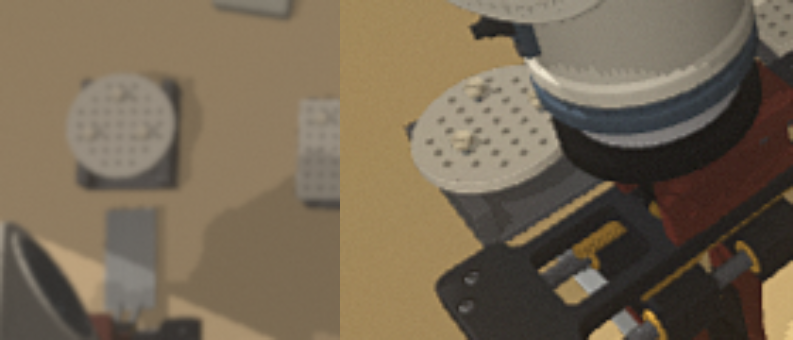

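The top view shows the blade (crop cols 106–158) just in front of the stand (78–179), roughly lined up. I need numbers for the lateral offset.

```bash
sed -i 's/&(g<.3)$/\&(g<.3)\&(W[...,2]>zb-6)/; s/Q=cv2.erode(k,np.ones((3,3)))>0/Q=(cv2.erode(k,np.ones((3,3)))>0)\&np.isfinite(W[...,2])/' bl.py
python3 - <<'E'
from bl import *
d,c=blade('top')
u=c[c[:,1]>208]; 
for v in (212,218,225,230):
    r=c[c[:,1]==v]; 
    if len(r)>1: P=raypl(d,[[r[:,0].min()-.5,v],[r[:,0].max()+.5,v]],15); print(v,P[:,:2].round(1).tolist())
# stand front base edge corners / rails
g=grey(d); m=box((g<.3).astype(np.uint8),'top','tray')
for v in (190,192,194,195):
    r=np.where(m[v])[0]; 
    if len(r): print('stand row',v,r.min(),r.max(),raypl(d,[[r.min()-.5,v],[r.max()+.5,v]],6)[:,:2].round(1).tolist())
E
```

```text
t 7.17 tcp [459.4 285.1  34.4] yaw 0.44 tilt z/y [-0.25 -0.15] F [-0.3  0.7 -0.2] w 15.9 q [ 0.53  0.61  1.91 -0.    0.63 -1.04]
top tip a 140.4 lat mid [-2.3, -2.1, -4.1] z@100 16.5 pred top 16.9 pitch/roll deg [-0.48 -0.18] 525
212 [[578.6, 303.6], [577.2, 263.4]]
218 [[564.3, 305.6], [562.8, 263.1]]
225 [[547.6, 305.1], [546.1, 262.8]]
230 [[535.7, 304.8], [534.2, 262.6]]
stand row 190 176 213 [[635.3, 336.8], [632.0, 245.1]]
stand row 192 176 212 [[630.3, 336.6], [627.2, 247.4]]
stand row 194 176 212 [[625.4, 336.5], [622.2, 247.3]]
stand row 195 177 212 [[622.8, 334.0], [619.7, 247.3]]
```

Request:
apply_moves(
  increments=[
    {"gripper": 0,"delta_pos": [0,0.38,0],"dr": [0,0,0]},
    {"gripper": 0,"delta_pos": [0,0,0],"dr": [0,0,0]},
    {"gripper": 0,"delta_pos": [0,0,0.5],"dr": [0,0,0]},
    {"gripper": 0,"delta_pos": [0,0,1.0],"dr": [0,0,0]},
    {"gripper": 0,"delta_pos": [0,0,0.5],"dr": [0,0,0]},
  ],
)

```text
t: 7.63
ee_pos: [483.1, 291.2, 37.7]
orientation: [-0.006, 1.568, 0.008]
ft_force: [-0.1, -0.0, -1.0]
width: 15.8
```

```bash
python3 -c "
from bl import *
blade('top')"
```

```text
t 7.63 tcp [483.1 291.2  37.7] yaw 0.5 tilt z/y [0.15 0.08] F [-0.1 -0.  -1. ] w 15.8 q [ 0.52  0.62  1.86 -0.    0.66 -1.06]
top tip a 142.7 lat mid [-1.9, -3.9, -3.7] z@100 20.4 pred top 20.2 pitch/roll deg [-0.14 -0.29] 536
```

Request:
apply_moves(
  increments=[
    {"gripper": 0,"delta_pos": [0,0,0],"dr": [0,0,0]},
    {"gripper": 0,"delta_pos": [0,0,0],"dr": [0,0,0]},
    {"gripper": 0,"delta_pos": [0,0,0],"dr": [0,0,0]},
    {"gripper": 0,"delta_pos": [0,0,0],"dr": [0,0,0]},
    {"gripper": 0,"delta_pos": [0,0,0],"dr": [0,0,0]},
  ],
)

```text
t: 8.1
ee_pos: [480.7, 290.6, 36.6]
orientation: [-0.007, 1.571, 0.007]
ft_force: [-0.0, 0.1, -0.9]
width: 16.1
```

```bash
python3 -c "
from bl import *
d,c=blade('top')
for v in (212,218,225):
    r=c[c[:,1]==v]
    if len(r)>1: P=raypl(d,[[r[:,0].min()-.5,v],[r[:,0].max()+.5,v]],16); print(v,P[:,:2].round(1).tolist())
"
```

```text
t 8.1 tcp [480.7 290.6  36.6] yaw 0.51 tilt z/y [-0.02 -0.01] F [-0.   0.1 -0.9] w 16.1 q [ 0.52  0.62  1.87  0.    0.65 -1.06]
top tip a 140.5 lat mid [-3.4, -3.1, -2.8] z@100 19.2 pred top 19.1 pitch/roll deg [-0.96 -0.11] 540
212 [[578.7, 310.4], [577.2, 267.9]]
218 [[564.3, 310.0], [562.8, 267.6]]
225 [[547.6, 309.5], [546.1, 267.2]]
```

Request:
apply_moves(
  increments=[
    {"gripper": 0,"delta_pos": [0,-0.1,0.4],"dr": [0,0,0]},
    {"gripper": 0,"delta_pos": [0,0,0.8],"dr": [0,0,0]},
    {"gripper": 0,"delta_pos": [0,0,1.0],"dr": [0,0,0]},
    {"gripper": 0,"delta_pos": [0,0,1.0],"dr": [0,0,0]},
    {"gripper": 0,"delta_pos": [0,0,1.0],"dr": [0,0,0]},
  ],
)

```text
t: 8.57
ee_pos: [524.6, 290.1, 36.8]
orientation: [-0.006, 1.57, 0.007]
ft_force: [0.6, 0.5, -1.5]
width: 16.0
```

Request:
apply_moves(
  increments=[
    {"gripper": 0,"delta_pos": [0,0,1.0],"dr": [0,0,0]},
    {"gripper": 0,"delta_pos": [0,0,1.0],"dr": [0,0,0]},
    {"gripper": 0,"delta_pos": [0,0,1.0],"dr": [0,0,0]},
    {"gripper": 0,"delta_pos": [0,0,0.6],"dr": [0,0,0]},
    {"gripper": 0,"delta_pos": [0,0,0],"dr": [0,0,0]},
  ],
)

```text
t: 8.98
ee_pos: [560.7, 290.4, 36.8]
orientation: [-0.006, 1.57, 0.007]
ft_force: [0.7, 0.8, -1.6]
width: 15.5
```

Request:
apply_moves(
  increments=[
    {"gripper": 0,"delta_pos": [0,0,0],"dr": [0,0,0]},
    {"gripper": 0,"delta_pos": [-0.1,0,0],"dr": [0,0,0]},
    {"gripper": 0,"delta_pos": [-0.2,0,0],"dr": [0,0,0]},
    {"gripper": 0,"delta_pos": [-0.2,0,0],"dr": [0,0,0]},
    {"gripper": 0,"delta_pos": [-0.1,0,0],"dr": [0,0,0]},
  ],
)

```text
t: 9.4
ee_pos: [558.8, 290.5, 43.2]
orientation: [-0.007, 1.571, 0.007]
ft_force: [0.5, 0.4, -0.8]
width: 16.0
```

```bash
cat > tr.py <<'E'
from h import *
def tray(n,zt,xy=None):
    d=cam(n); np.savez('last_%s.npz'%n,**{k:np.array(v) for k,v in d.items()}); W=world(d); g=grey(d); br=d['img'].max(2)
    m=((g<.3)&(br>105)&(abs(W[...,2]-zt)<14))
    if xy is not None: m&=np.hypot(W[...,0]-xy[0],W[...,1]-xy[1])<60
    c=big(m.astype(np.uint8)); P=raypl(d,c,zt); e=cv2.fitEllipse(P[:,:2].astype(np.float32))
    k=np.zeros(m.shape,np.uint8); cv2.drawContours(k,[c[:,None]],-1,1,-1); Q=(k>0)&np.isfinite(W[...,2])&(abs(W[...,2]-zt)<8)
    A=np.c_[W[Q][:,:2]-W[Q][:,:2].mean(0),np.ones(Q.sum())]; s=np.linalg.lstsq(A,W[Q][:,2],rcond=None)[0]
    print(n,'tray',np.round(e[0],1),np.round(e[1],1),'z',s[2].round(1),'slope deg',np.degrees(s[:2]).round(1)); return d,c
E
python3 -c "
from tr import *
st(); tray('top',38,(666,288)); st()"
```

```text
t 9.4 tcp [558.8 290.5  43.2] yaw 0.52 tilt z/y [0.01 0.01] F [ 0.5  0.4 -0.8] w 16.0 q [ 0.46  0.68  1.71 -0.    0.76 -1.12]
top tray [667.8 286.1] [81.4 91.8] z 38.7 slope deg [ 0.1 -0.5]
t 9.45 tcp [559.  290.6  43.3] yaw 0.51 tilt z/y [0.03 0.02] F [ 0.5  0.1 -0.5] w 15.6 q [ 0.46  0.68  1.71  0.    0.76 -1.12]
```

Request:
apply_moves(
  increments=[
    {"gripper": 0,"delta_pos": [-0.2,0,0],"dr": [0,0,0]},
    {"gripper": 0,"delta_pos": [-0.2,0,0],"dr": [0,0,0]},
    {"gripper": 0,"delta_pos": [-0.2,0,0],"dr": [0,0,0]},
    {"gripper": 0,"delta_pos": [-0.2,0,0],"dr": [0,0,0]},
    {"gripper": 0,"delta_pos": [-0.2,0,0],"dr": [0,0,0]},
  ],
)

```text
t: 9.87
ee_pos: [558.8, 290.3, 52.8]
orientation: [-0.007, 1.571, 0.007]
ft_force: [-0.4, -0.4, -2.9]
width: 16.0
```

Request:
apply_moves(
  increments=[
    {"gripper": 0,"delta_pos": [-0.1,0,0],"dr": [0,0,0]},
    {"gripper": 0,"delta_pos": [0,0,0],"dr": [0,0,0]},
    {"gripper": 0,"delta_pos": [0,0,0],"dr": [0,0,0]},
    {"gripper": 0,"delta_pos": [0,0,0],"dr": [0,0,0]},
    {"gripper": 0,"delta_pos": [0,0,0],"dr": [0,0,0]},
  ],
)

```text
t: 10.28
ee_pos: [558.9, 290.3, 53.5]
orientation: [-0.007, 1.571, 0.007]
ft_force: [-0.0, 0.6, -1.8]
width: 15.8
```

```bash
python3 - <<'E'
from tr import *
o,_=st(); tray('top',38+5,(666,288)); tray('side',43,(666,292))
a=dict(np.load('last_top.npz'))['img'][120:260,140:280]; b=dict(np.load('last_side.npz'))['img'][200:360,60:270]
cv2.imwrite('pics/l1.png',np.hstack([cv2.resize(a,(340,340)),cv2.resize(b,(446,340))])[:,:,::-1])
E
```

```text
t 10.28 tcp [558.9 290.3  53.5] yaw 0.5 tilt z/y [-0.01 -0.01] F [-0.   0.6 -1.8] w 15.8 q [ 0.46  0.66  1.71 -0.    0.77 -1.12]
top tray [667.3 286.2] [82.7 90.2] z 43.7 slope deg [-0.  -0.2]
side tray [648.7 319.6] [19.6 29.6] z 43.9 slope deg [-0.9 -4. ]
```

View pics/l1.png

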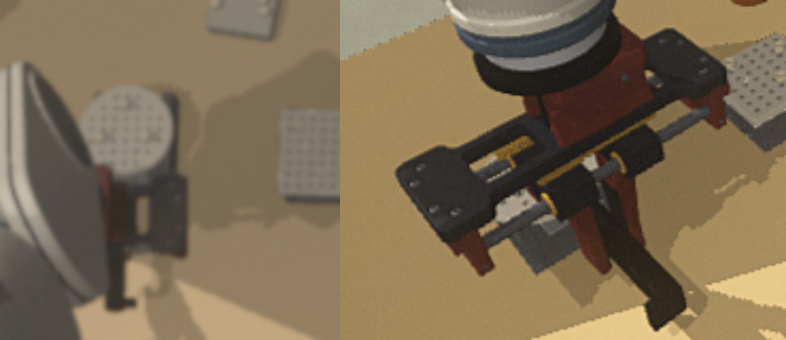

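The top view shows the tray sitting on the blade. Its top is 5 mm higher, at 43.7, and it is level within 0.3°. Now lift and carry, with ramped speed.

Request:
apply_moves(
  increments=[
    {"gripper": 0,"delta_pos": [-0.4,0,0],"dr": [0,0,0]},
    {"gripper": 0,"delta_pos": [-0.8,0,0],"dr": [0,0,0]},
    {"gripper": 0,"delta_pos": [-1.1,0,0],"dr": [0,0,0]},
    {"gripper": 0,"delta_pos": [-1.1,0,0],"dr": [0,0,0]},
    {"gripper": 0,"delta_pos": [-0.9,0,0],"dr": [0,0,0]},
  ],
)

```text
t: 10.8
ee_pos: [559.6, 290.6, 98.7]
orientation: [-0.006, 1.569, 0.007]
ft_force: [0.3, -0.3, -1.8]
width: 15.5
```

Request:
apply_moves(
  increments=[
    {"gripper": 0,"delta_pos": [-0.5,0,0],"dr": [0,0,0]},
    {"gripper": 0,"delta_pos": [-0.2,0,0],"dr": [0,0,0]},
    {"gripper": 0,"delta_pos": [0,0,0],"dr": [0,0,0]},
    {"gripper": 0,"delta_pos": [0,0,0],"dr": [0,0,0]},
    {"gripper": 0,"delta_pos": [0,0,0],"dr": [0,0,0]},
  ],
)

```text
t: 11.22
ee_pos: [558.6, 290.1, 103.2]
orientation: [-0.007, 1.572, 0.007]
ft_force: [-0.4, 0.7, -1.6]
width: 15.8
```

```bash
python3 - <<'E'
from tr import *
o,_=st(); tray('top',o['ee_pos'][2]-21.1+11,(666,288))
E
```

```text
t 11.22 tcp [558.6 290.1 103.2] yaw 0.5 tilt z/y [-0.05 -0.02] F [-0.4  0.7 -1.6] w 15.8 q [ 0.46  0.59  1.69  0.    0.86 -1.12]
top tray [666.2 286.5] [85.9 89.3] z 93.3 slope deg [ 0.1 -0.2]
```

Request:
apply_moves(
  increments=[
    {"gripper": 0,"delta_pos": [0,-0.5,0],"dr": [0,0,0]},
    {"gripper": 0,"delta_pos": [0,-1.0,0.03],"dr": [0,0,0]},
    {"gripper": 0,"delta_pos": [0,-1.5,0.03],"dr": [0,0,0]},
    {"gripper": 0,"delta_pos": [0,-2.0,0.03],"dr": [0,0,0]},
    {"gripper": 0,"delta_pos": [0,-2.4,0.03],"dr": [0,0,0]},
  ],
)

```text
t: 11.68
ee_pos: [560.6, 215.0, 103.5]
orientation: [-0.008, 1.571, 0.007]
ft_force: [0.3, -0.5, -1.7]
width: 15.6
```

Request:
apply_moves(
  increments=[
    {"gripper": 0,"delta_pos": [0,-2.4,0.03],"dr": [0,0,0]},
    {"gripper": 0,"delta_pos": [0,-2.4,0.03],"dr": [0,0,0]},
    {"gripper": 0,"delta_pos": [0,-2.4,0.03],"dr": [0,0,0]},
    {"gripper": 0,"delta_pos": [0,-2.4,0.03],"dr": [0,0,0]},
    {"gripper": 0,"delta_pos": [0,-2.4,0.03],"dr": [0,0,0]},
  ],
)

```text
t: 12.1
ee_pos: [562.8, 93.8, 103.6]
orientation: [-0.007, 1.571, 0.006]
ft_force: [0.5, 0.1, -2.4]
width: 15.7
```

Request:
apply_moves(
  increments=[
    {"gripper": 0,"delta_pos": [0,-2.4,0.03],"dr": [0,0,0]},
    {"gripper": 0,"delta_pos": [0,-2.4,0],"dr": [0,0,0]},
    {"gripper": 0,"delta_pos": [0,-2.4,0],"dr": [0,0,0]},
    {"gripper": 0,"delta_pos": [0,-2.4,0],"dr": [0,0,0]},
    {"gripper": 0,"delta_pos": [0,-2.4,0],"dr": [0,0,0]},
  ],
)

```text
t: 12.52
ee_pos: [563.9, -26.1, 103.7]
orientation: [-0.006, 1.571, 0.006]
ft_force: [0.6, 0.3, -2.5]
width: 15.6
```

Request:
apply_moves(
  increments=[
    {"gripper": 0,"delta_pos": [0,-2.4,0],"dr": [0,0,0]},
    {"gripper": 0,"delta_pos": [0,-2.0,0],"dr": [0,0,0]},
    {"gripper": 0,"delta_pos": [0,-1.5,0],"dr": [0,0,0]},
    {"gripper": 0,"delta_pos": [0,-1.0,0],"dr": [0,0,0]},
    {"gripper": 0,"delta_pos": [0,-0.5,0],"dr": [0,0,0]},
  ],
)

```text
t: 12.93
ee_pos: [564.7, -99.7, 103.7]
orientation: [-0.005, 1.571, 0.005]
ft_force: [-0.3, 1.0, -2.1]
width: 16.2
```

Request:
apply_moves(
  increments=[
    {"gripper": 0,"delta_pos": [0,-0.2,0],"dr": [0.007,0,0]},
    {"gripper": 0,"delta_pos": [0,0,0],"dr": [0.014,0,0]},
    {"gripper": 0,"delta_pos": [0,0,0],"dr": [0.014,0,0]},
    {"gripper": 0,"delta_pos": [0,0,0],"dr": [0.014,0,0]},
    {"gripper": 0,"delta_pos": [0,0,0],"dr": [0.007,0,0]},
  ],
)

```text
t: 13.35
ee_pos: [565.4, -98.9, 103.7]
orientation: [0.037, 1.571, -0.037]
ft_force: [-0.0, -0.3, -1.7]
width: 15.7
```

```bash
python3 - <<'E'
from tr import *
o,_=st(); p=o['ee_pos']; zt=p[2]-21.1+11
tray('top',zt,(672,-110)); 
try: tray('side',zt,(671,-105))
except Exception as e: print(e)
st()
a=dict(np.load('last_top.npz'))['img'][110:250,300:440]; b=dict(np.load('last_side.npz'))['img'][120:260,260:443]
cv2.imwrite('pics/r1.png',np.hstack([cv2.resize(a,(340,340)),cv2.resize(b,(446,340))])[:,:,::-1])
E
```

```text
t 13.35 tcp [565.4 -98.9 103.7] yaw -2.72 tilt z/y [-0.01  0.  ] F [-0.  -0.3 -1.7] w 15.7 q [-0.19  0.52  1.82  0.    0.8  -1.72]Traceback (most recent call last):
  File "<stdin>", line 3, in <module>
  File "tr.py", line 6, in tray
    c=big(m.astype(np.uint8)); P=raypl(d,c,zt); e=cv2.fitEllipse(P[:,:2].astype(np.float32))
                                                  ~~~~~~~~~~~~~~^^^^^^^^^^^^^^^^^^^^^^^^^^^^
cv2.error: OpenCV(4.12.0) /io/opencv/modules/imgproc/src/shapedescr.cpp:361: error: (-201:Incorrect size of input array) There should be at least 5 points to fit the ellipse in function 'fitEllipseNoDirect'
```

```bash
python3 - <<'E'
from h import *
for n in('top','side'): np.savez('last_%s.npz'%n,**{k:np.array(v) for k,v in cam(n).items()})
a=dict(np.load('last_top.npz'))['img'][110:250,300:440]; b=dict(np.load('last_side.npz'))['img'][120:260,260:443]
cv2.imwrite('pics/r1.png',np.hstack([cv2.resize(a,(340,340)),cv2.resize(b,(446,340))])[:,:,::-1])
E
```

```text
(no output)
```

View pics/r1.png

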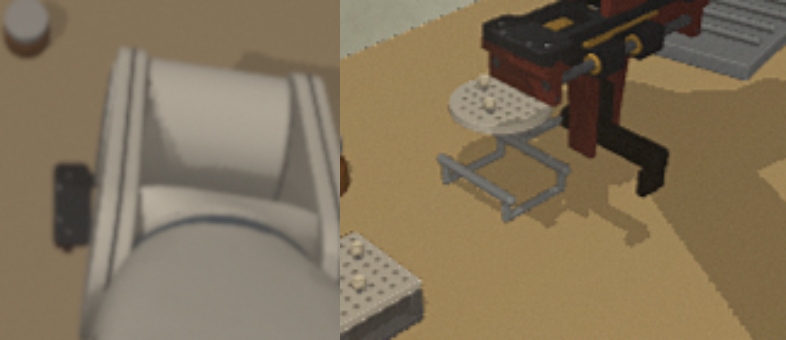

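The side view shows the tray level on the blade, at crop (505,107), above the rack. The top view is blocked by the arm. I'll measure its centre in the side view with a fixed-radius circle fit to the visible rim.

```bash
cat > arc.py <<'E'
from h import *
from scipy.optimize import least_squares
def arc(zt,xy,r=45,view='side'):
    d=cam(view); np.savez('last_%s.npz'%view,**{k:np.array(v) for k,v in d.items()}); W=world(d); g=grey(d); br=d['img'].max(2)
    m=(g<.35)&(br>105)&(abs(W[...,2]-zt)<12)&(np.hypot(W[...,0]-xy[0],W[...,1]-xy[1])<62)
    m=cv2.morphologyEx(m.astype(np.uint8),cv2.MORPH_CLOSE,np.ones((5,5),np.uint8)); c=big(m); P=raypl(d,c,zt)[:,:2]
    # ignore rim pixels bordering nearer occluders
    k=[np.nanmin(d['range_z'][v-3:v+4,u-3:u+4][d['range_z'][v-3:v+4,u-3:u+4]>0])>d['range_z'][v,u]-12 for u,v in c]
    P=P[np.array(k)]
    f=lambda x:np.hypot(P[:,0]-x[0],P[:,1]-x[1])-r
    s=least_squares(f,xy,loss='soft_l1',f_scale=1.); 
    Q=(cv2.erode(m,np.ones((3,3)))>0)&np.isfinite(W[...,2])&(abs(W[...,2]-zt)<6); A=np.c_[W[Q][:,:2]-W[Q][:,:2].mean(0),np.ones(Q.sum())]; t=np.linalg.lstsq(A,W[Q][:,2],rcond=None)[0]
    print(view,'ctr',s.x.round(1),'res',np.median(abs(s.fun)).round(2),len(P),'/',len(c),'z',t[2].round(1),'slope',np.degrees(t[:2]).round(1)); return s.x
E
python3 - <<'E'
from arc import *
o,_=st(); p=o['ee_pos']; arc(p[2]-21.1+11,(670,-102))
# check of method on first picture
import arc as A; A.cam=lambda n:dict(np.load(n+'0.npz'))
np_s=np.savez; np.savez=lambda *a,**k:None
arc(38,(665,291)); arc(38,(666,288),view='top')
E
```

```text
t 13.5 tcp [565.4 -99.1 103.7] yaw -2.66 tilt z/y [-0. -0.] F [-0.4 -0.2 -2.9] w 15.6 q [-0.19  0.52  1.82 -0.    0.8  -1.72]
side ctr [665.8 -98.4] res 0.76 44 / 95 z 94.4 slope [ 0.6 -0.9]
side ctr [663.4 292.7] res 1.41 137 / 148 z 39.0 slope [ 0.5 -0.3]
top ctr [666.6 287.7] res 1.27 104 / 118 z 38.7 slope [-0.  -0.2]
```

Request:
apply_moves(
  increments=[
    {"gripper": 0,"delta_pos": [0.3,-0.15,0.1],"dr": [0,0,0]},
    {"gripper": 0,"delta_pos": [0.8,-0.2,0.1],"dr": [0,0,0]},
    {"gripper": 0,"delta_pos": [1.1,0,0],"dr": [0,0,0]},
    {"gripper": 0,"delta_pos": [1.1,0,0],"dr": [0,0,0]},
    {"gripper": 0,"delta_pos": [0.7,0,0],"dr": [0,0,0]},
  ],
)

```text
t: 13.97
ee_pos: [566.2, -103.1, 61.6]
orientation: [0.038, 1.573, -0.037]
ft_force: [-0.6, -0.2, -3.6]
width: 15.6
```

Request:
apply_moves(
  increments=[
    {"gripper": 0,"delta_pos": [0.4,0,0],"dr": [0,0,0]},
    {"gripper": 0,"delta_pos": [0.2,0,0],"dr": [0,0,0]},
    {"gripper": 0,"delta_pos": [0,0,0],"dr": [0,0,0]},
    {"gripper": 0,"delta_pos": [0,0,0],"dr": [0,0,0]},
    {"gripper": 0,"delta_pos": [0,0,0],"dr": [0,0,0]},
  ],
)

```text
t: 14.38
ee_pos: [567.6, -103.3, 58.1]
orientation: [0.037, 1.57, -0.037]
ft_force: [0.5, -0.0, -1.5]
width: 15.9
```

```bash
python3 - <<'E'
from arc import *
o,_=st(); p=o['ee_pos']; arc(p[2]-21.1+11,(670,-105))
b=dict(np.load('last_side.npz'))['img'][150:240,270:390]
cv2.imwrite('pics/r2.png',cv2.resize(b,(600,450))[:,:,::-1])
E
```

```text
t 14.38 tcp [ 567.6 -103.3   58.1] yaw -2.71 tilt z/y [ 0.04 -0.01] F [ 0.5 -0.  -1.5] w 15.9 q [-0.2   0.6   1.83 -0.    0.71 -1.72]
side ctr [ 668.1 -102.9] res 0.79 40 / 86 z 48.9 slope [ 0.9 -0.9]
```

View pics/r2.png

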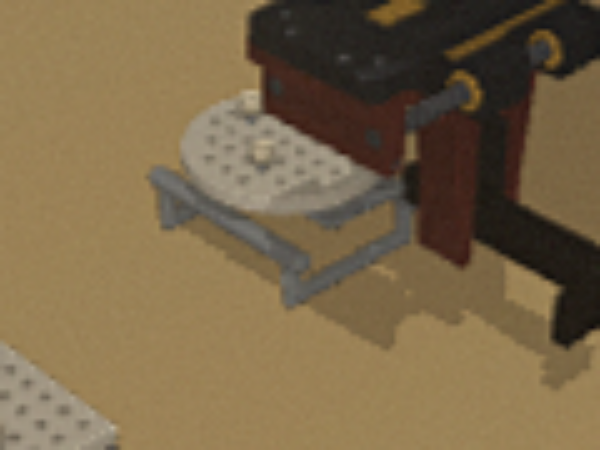

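The tray is centred over the rack and level, at (668,−103) against the rack's (671,−104.5) in the same view. Lowering slowly.

Request:
apply_moves(
  increments=[
    {"gripper": 0,"delta_pos": [0.2,0,0.1],"dr": [0,0,0]},
    {"gripper": 0,"delta_pos": [0.2,0,0.1],"dr": [0,0,0]},
    {"gripper": 0,"delta_pos": [0.2,0,0],"dr": [0,0,0]},
    {"gripper": 0,"delta_pos": [0.15,0,0],"dr": [0,0,0]},
    {"gripper": 0,"delta_pos": [0.1,0,0],"dr": [0,0,0]},
  ],
)

```text
t: 14.85
ee_pos: [569.1, -103.3, 48.9]
orientation: [0.037, 1.571, -0.037]
ft_force: [-0.6, -0.4, -2.6]
width: 15.4
```

Request:
apply_moves(
  increments=[
    {"gripper": 0,"delta_pos": [0.1,0,0],"dr": [0,0,0]},
    {"gripper": 0,"delta_pos": [0.1,0,0],"dr": [0,0,0]},
    {"gripper": 0,"delta_pos": [0.1,0,0],"dr": [0,0,0]},
    {"gripper": 0,"delta_pos": [0.1,0,0],"dr": [0,0,0]},
    {"gripper": 0,"delta_pos": [0.15,0,0],"dr": [0,0,0]},
  ],
)

```text
t: 15.27
ee_pos: [569.4, -103.4, 43.7]
orientation: [0.037, 1.57, -0.037]
ft_force: [0.3, 0.2, -1.6]
width: 16.1
```

Request:
apply_moves(
  increments=[
    {"gripper": 0,"delta_pos": [0.2,0,0],"dr": [0,0,0]},
    {"gripper": 0,"delta_pos": [0.2,0,0],"dr": [0,0,0]},
    {"gripper": 0,"delta_pos": [0.2,0,0],"dr": [0,0,0]},
    {"gripper": 0,"delta_pos": [0.1,0,0],"dr": [0,0,0]},
    {"gripper": 0,"delta_pos": [0,0,0],"dr": [0,0,0]},
  ],
)

```text
t: 15.68
ee_pos: [569.0, -103.3, 36.3]
orientation: [0.037, 1.571, -0.037]
ft_force: [0.2, -0.4, -1.4]
width: 15.5
```

```bash
python3 - <<'E'
from arc import *
o,_=st(); arc(38,(670,-105))
E
```

```text
t 15.68 tcp [ 569.  -103.3   36.3] yaw -2.71 tilt z/y [-0.03  0.  ] F [ 0.2 -0.4 -1.4] w 15.5 q [-0.2   0.64  1.83 -0.    0.68 -1.72]
side ctr [ 673.3 -101.3] res 1.91 40 / 92 z 39.0 slope [ 0.6 -1.3]
```

The tray top reads 39.0, the same as it read on its stand, so the rack is bearing it. Withdrawing along the bars.

Request:
apply_moves(
  increments=[
    {"gripper": 0,"delta_pos": [0,0,-0.3],"dr": [0,0,0]},
    {"gripper": 0,"delta_pos": [0,0,-0.8],"dr": [0,0,0]},
    {"gripper": 0,"delta_pos": [0,0,-1.2],"dr": [0,0,0]},
    {"gripper": 0,"delta_pos": [0,0,-1.2],"dr": [0,0,0]},
    {"gripper": 0,"delta_pos": [0,0,-1.2],"dr": [0,0,0]},
  ],
)

```text
t: 16.15
ee_pos: [521.0, -101.0, 36.7]
orientation: [0.037, 1.571, -0.037]
ft_force: [-0.4, 0.2, -1.1]
width: 16.0
```

Request:
apply_moves(
  increments=[
    {"gripper": 0,"delta_pos": [0,0,-1.2],"dr": [0,0,0]},
    {"gripper": 0,"delta_pos": [0,0,-1.5],"dr": [0,0,0]},
    {"gripper": 0,"delta_pos": [0,0,-1.5],"dr": [0,0,0]},
    {"gripper": 0,"delta_pos": [0,0,-1.2],"dr": [0,0,0]},
    {"gripper": 0,"delta_pos": [0,0,-0.8],"dr": [0,0,0]},
  ],
)

```text
t: 16.57
ee_pos: [458.2, -97.9, 36.7]
orientation: [0.037, 1.572, -0.037]
ft_force: [0.2, 0.4, -0.4]
width: 15.7
```

Request:
apply_moves(
  increments=[
    {"gripper": 0,"delta_pos": [0,0,-0.5],"dr": [0,0,0]},
    {"gripper": 0,"delta_pos": [0,0,0],"dr": [0,0,0]},
    {"gripper": 0,"delta_pos": [0.3,0,0],"dr": [0,0,0]},
    {"gripper": 0,"delta_pos": [0.5,0,0],"dr": [0,0,0]},
    {"gripper": 0,"delta_pos": [0.3,0,0],"dr": [0,0,0]},
  ],
)

```text
t: 16.98
ee_pos: [456.1, -98.0, 25.2]
orientation: [0.037, 1.57, -0.037]
ft_force: [-0.5, -0.8, -1.3]
width: 15.8
```

Request:
apply_moves(
  increments=[
    {"gripper": 0,"delta_pos": [0.15,0,0],"dr": [0,0,0]},
    {"gripper": 0,"delta_pos": [0.1,0,0],"dr": [0,0,0]},
    {"gripper": 0,"delta_pos": [0,0,0],"dr": [0,0,0]},
    {"gripper": 0,"delta_pos": [0,0,0],"dr": [0,0,0]},
    {"gripper": 0,"delta_pos": [0,0,0],"dr": [0,0,0]},
  ],
)

```text
t: 17.4
ee_pos: [455.4, -97.9, 23.2]
orientation: [0.037, 1.57, -0.037]
ft_force: [0.7, -0.0, -1.6]
width: 15.8
```

```bash
python3 - <<'E'
from arc import *
o,_=st(); arc(38,(670,-105)); st()
E
```

```text
t 17.4 tcp [455.4 -97.9  23.2] yaw -2.71 tilt z/y [ 0. -0.] F [ 0.7 -0.  -1.6] w 15.8 q [-0.24  0.57  2.08  0.    0.5  -1.76]
side ctr [ 669.6 -102.3] res 4.68 79 / 126 z 39.0 slope [ 1. -1.]
t 17.45 tcp [455.4 -97.9  23.3] yaw -2.71 tilt z/y [ 0.01 -0.  ] F [ 0.3  0.7 -1.4] w 16.0 q [-0.24  0.57  2.08 -0.    0.5  -1.76]
```

Request:
apply_moves(
  increments=[
    {"gripper": 0,"delta_pos": [0.1,0,0],"dr": [0,0,0]},
    {"gripper": 0,"delta_pos": [0.1,0,0],"dr": [0,0,0]},
    {"gripper": 0,"delta_pos": [0,0,0],"dr": [0,0,0]},
    {"gripper": 0,"delta_pos": [0,0,0],"dr": [0,0,0]},
    {"gripper": 0,"delta_pos": [0,0,0],"dr": [0,0,0]},
  ],
)

```text
t: 17.87
ee_pos: [455.3, -97.9, 21.2]
orientation: [0.037, 1.571, -0.037]
ft_force: [0.4, -0.6, -1.0]
width: 15.8
```

Request:
apply_moves(
  increments=[
    {"gripper": 25,"delta_pos": [0,0,0],"dr": [0,0,0]},
    {"gripper": 40,"delta_pos": [0,0,0],"dr": [0,0,0]},
    {"gripper": 60,"delta_pos": [0,0,0],"dr": [0,0,0]},
    {"gripper": 60,"delta_pos": [0,0,0],"dr": [0,0,0]},
    {"gripper": 60,"delta_pos": [0,0,0],"dr": [0,0,0]},
  ],
)

```text
t: 18.28
ee_pos: [455.4, -97.9, 21.2]
orientation: [0.037, 1.57, -0.037]
ft_force: [-0.3, -0.5, 0.2]
width: 45.2
```

```bash
python3 - <<'E'
from h import *
st()
d=cam('side'); cv2.imwrite('pics/p1.png',cv2.resize(d['img'][130:270,260:460],(800,560))[:,:,::-1])
E
```

```text
t 18.28 tcp [455.4 -97.9  21.2] yaw -2.71 tilt z/y [ 0. -0.] F [-0.3 -0.5  0.2] w 45.2 q [-0.24  0.57  2.08 -0.    0.49 -1.76]
```

View pics/p1.png

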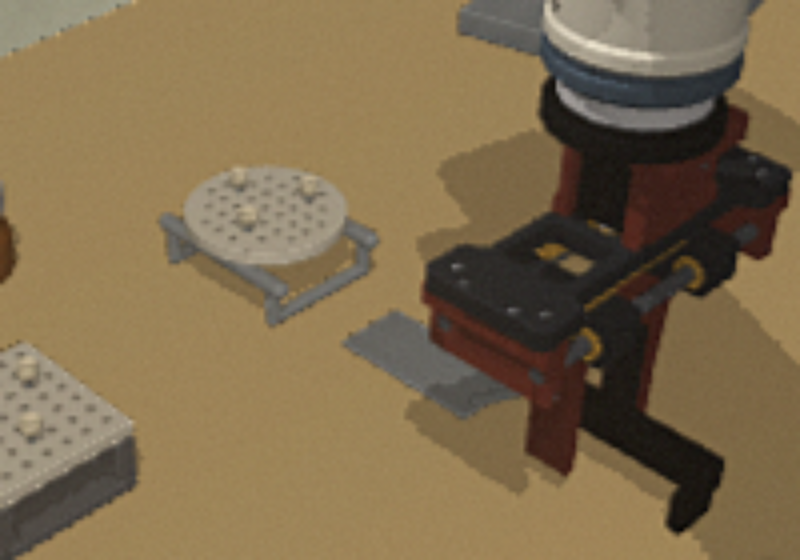

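The picture shows the round tray resting centred and level on the rack, at crop (265,213). The spatula lies flat on the bench, with its blade at (430,365) and heel at (695,500), and the fingers are open. Raising the arm clear now.

Request:
apply_moves(
  increments=[
    {"gripper": 60,"delta_pos": [-1,0,0],"dr": [0,0,0]},
    {"gripper": 60,"delta_pos": [-3,0,0],"dr": [0,0,0]},
    {"gripper": 60,"delta_pos": [-4,0,0],"dr": [0,0,0]},
    {"gripper": 60,"delta_pos": [-4,0,0],"dr": [0,0,0]},
    {"gripper": 60,"delta_pos": [-3,0,0],"dr": [0,0,0]},
  ],
)

```text
t: 18.75
ee_pos: [455.7, -98.0, 174.5]
orientation: [0.037, 1.568, -0.037]
ft_force: [0.5, 0.8, -0.4]
width: 52.9
```

Request:
apply_moves(
  increments=[
    {"gripper": 60,"delta_pos": [0,-3,0],"dr": [0,0,0]},
    {"gripper": 60,"delta_pos": [0,-4,0],"dr": [0,0,0]},
    {"gripper": 60,"delta_pos": [0,-4,0],"dr": [0,0,0]},
    {"gripper": 60,"delta_pos": [0,-4,0],"dr": [0,0,0]},
    {"gripper": 60,"delta_pos": [0,-4,0],"dr": [0,0,0]},
  ],
)

```text
t: 19.17
ee_pos: [445.9, -289.4, 172.3]
orientation: [0.036, 1.57, -0.037]
ft_force: [-0.1, -0.1, -0.1]
width: 52.8
```

Request:
apply_moves(
  increments=[
    {"gripper": 60,"delta_pos": [0,-4,0],"dr": [0,0,0]},
    {"gripper": 60,"delta_pos": [0,-4,0],"dr": [0,0,0]},
    {"gripper": 60,"delta_pos": [0,-2,0],"dr": [0,0,0]},
    {"gripper": 60,"delta_pos": [0,0,0],"dr": [0,0,0]},
    {"gripper": 60,"delta_pos": [0,0,0],"dr": [0,0,0]},
  ],
)

```text
t: 19.58
ee_pos: [441.0, -388.1, 171.5]
orientation: [0.039, 1.571, -0.039]
ft_force: [-0.3, 0.6, 0.5]
width: 52.8
```

```bash
python3 - <<'E'
from arc import *
st(); arc(38,(670,-105)); arc(38,(673,-110),view='top')
for n in('top','side'):
    d=cam(n); W=world(d); br=d['img'].max(2); g=grey(d); z=W[...,2]
    near=(abs(W[...,0]-450)<80)&(abs(W[...,1]+98)<40)
    m=near&(br<60)&(z>24)&(z<60); print(n,'handle z90',np.percentile(z[m],[50,90]).round(1) if m.any() else None,m.sum())
    m=(abs(W[...,0]-552)<35)&(abs(W[...,1]+104)<18)&(g<.3)&(z<20); print(' blade z',np.median(z[m]).round(1) if m.any() else None)
    d0=dict(np.load(n+'0.npz'))
    def sq(d):
        W=world(d); m=(grey(d)<.3)&(d['img'].max(2)>105)&(abs(W[...,2]-38)<10)&(abs(W[...,1]-95)<70)&(abs(W[...,0]-650)<70); return rect(raypl(d,big(m.astype(np.uint8)),38))
    print(' square',sq(d0),sq(d))
E
```

```text
t 19.58 tcp [ 441.  -388.1  171.5] yaw -2.83 tilt z/y [-0.01  0.02] F [-0.3  0.6  0.5] w 52.8 q [-0.74  0.44  1.76  0.    0.94 -2.26]
side ctr [ 669.5 -101.8] res 4.25 76 / 130 z 39.1 slope [ 0.7 -0.9]
top ctr [ 676.  -111.4] res 0.99 104 / 133 z 39.0 slope [-0.1 -0.1]
top handle z90 [39.7 41.8] 218
 blade z 3.8
 square (array([638.5,  97.9]), array([84.3, 87.3]), 86.6) (array([638.5,  97.9]), array([84.3, 87.3]), 86.6)
side handle z90 [37.3 40.4] 551
 blade z 4.3
 square (array([635.1, 103.8]), array([86.8, 90.1]), 86.8) (array([635.2, 103.8]), array([86.8, 90.1]), 86.9)
```

```bash
python3 -c "
from h import *
print(ctrl.close_job())"
```

```text
the job is handed in; nothing more can be done
None
```

I moved the round tray onto the cooling rack with the spatula alone, laid the spatula back on the bench and handed the job in at about 20 s of the 64 s allowed. No verdict is reported, so what follows rests on my last checks.

- **Round tray:** it is about 3 mm from the rack's middle in the top view. The side view puts it within about 3.5 mm. Its top reads 39 mm in both views, the same as when it sat on its stand, and it is level to about 1°.
- **Spatula:** it is flat on the bench, with the blade's top at about 4 mm and the handle's top at about 40 mm. That matches how it read before I picked it up.
- **Square tray:** it did not move, to within 0.1 mm in both views.
- **Robot:** the gripper is open and well clear of everything, with the measured forces at noise level.

**Disagreements:** the two cameras differ by about 4.5 mm in y. The gripped spatula showed that they err by about equal amounts on either side, so I used their average. The side view's last circle fit was poor (residual about 4 mm), so for the final centring I trust the top view. I did not measure the 25 N contact limit on the tray directly.

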